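Zero the depth-stop dial and set it six clicks up, then lock it

TASK

Set the drilling depth stop: wind its click dial back (anticlockwise seen from above) to its zero stop without forcing it, then turn it exactly six clicks clockwise from zero so it rests in the sixth click. Then throw the lock lever fully over to lock the setting, and let go, leaving the wooden wheel blanks that lie on the fixture's plate where they are.

Things in the scene. Friction and masses are not known exactly. Their poses are not given: they have to be found in the camera images.
- dial_center (a point): Centre of the dial's knob, on its upright axis, half-way up. Knob: black round cylinder, 50 mm across, 32 mm tall, to be gripped from above at any yaw. Its foot, 16 mm below this point, stands on a 62 mm skirt 4 mm thick; the grey housing's top (110 x 110 mm) is 22 mm below this point, 45 mm above the bench. The frame is the fixture's and does not turn with the dial: z up, y towards the lever.
- depth_post (a joint): Height of the brass-capped steel post beside the dial, in m: 0 at the zero click, 0.00025 more per click clockwise; too fine to read, not to be handled. Clicks: 18 degrees (0.314 rad) of dial apart; leaving one takes about 0.3 N m, then the dial springs into the next and, let go, rests there. At the start it rests 2 to 5 clicks clockwise of zero.
- zero_buffer (a joint): Yield in m of the sprung zero stop inside the housing. The dial meets it 4 degrees (0.07 rad) anticlockwise of the zero click, where it resists with 0.55 N m at once and 0.045 N m more per mm of yield (1 mm is 1.4 degrees of dial); beyond 6 mm (0.8 N m) it is damaged. Steady resistance over 0.5 N m is the stop, not a click. Let go there, the dial falls back into the zero click.
- lock (a joint): Lock lever angle in rad: 0 unlocked (start, leaning to the fixture's -x), 1.0 locked (end of travel, leaning to its +x). About 1 N at the ball moves it; it stays where left. It hinges about a line parallel to the fixture's y, 34 mm above the bench.
- lock_tip (a point): Centre of the black ball, 26 mm across, on the end of the lock lever, 70 mm from its hinge; moves with the lever. Unlocked it is 95 mm above the bench and 34 mm to the fixture's -x of the hinge, locked as much to its +x; upright it is 104 mm above the bench. The hinge lies 155 mm to the fixture's +y of the dial's axis.
- fixture: The fixture, fixed to the bench: dark steel base plate 200 x 310 mm and 12 mm thick, carrying the dial's housing, the post (85 mm to +x of the dial's axis, 22 mm across, top 91 mm above the bench) and the lock lever. Origin at bench height on the dial's axis; x away from the robot at yaw 0, y towards the lever, z up.
- wheel_a: Round wooden wheel blank, 52 mm across, 18 mm thick, lying loose on the base plate between dial and lever, on the robot's side; origin at the centre of its underside. It stays where it is (15 mm of shift is allowed).
- wheel_b: Wheel blank like wheel_a, lying on the base plate between dial and lever on the side away from the robot, with wheel_c on top. It stays where it is (15 mm of shift is allowed).
- wheel_c: Wheel blank like wheel_a, lying on top of wheel_b, its top 48 mm above the bench. It stays where it is (15 mm of shift is allowed).

How it is judged:
On the way, in this order (a step that is already met when the one before it is completed fails the run):
1. the dial is wound back to its zero click or stop (value of joint depth_post below 0.0001 m), for 0.2 s.
2. the dial is set to the sixth click from zero (value of joint depth_post between 0.0014 and 0.0016 m), for 0.2 s.
3. the lock lever is thrown over (value of joint lock above 0.85 rad), for 0.2 s.
At the end, for the whole second after the job is handed in: The dial rests in the sixth click above zero (depth post at 1.5 mm, within 0.1 mm, which is less than half a click), the lock lever is over to at least 0.85 rad of its 1.0, and the three wheel blanks on the plate lie within 15 mm of where they were (all of step 2 and value of joint lock above 0.85 rad and distance of each of wheel_a, wheel_b, wheel_c from where it was at the start of the episode below 0.015 m); the robot touches nothing.
It fails at once if the zero stop is forced (buffer yields over 6 mm) (value of joint zero_buffer above 0.006 m).
It fails at once if the lever is locked before the dial is set to six clicks (value of joint lock above 0.5 rad and (value of joint depth_post below 0.0013 m or value of joint depth_post above 0.0017 m)).
It fails at once if a wheel blank is pushed away (distance of any of wheel_a, wheel_b, wheel_c from where it was at the start of the episode above 0.015 m).
It also fails if it takes over 72 s, if anything falls off the work surface, if the arm or the gripper's body presses on something with over 40 N, if the wrist force passes 120 N, or if a joint passes its speed limit or range.

ROBOT

A 7-joint arm with a two-finger parallel gripper is mounted at the origin on the work surface. World frame = base frame: x ahead of the robot, y to its left, z up, the work surface at z = 0. Lengths are in m, angles in rad, forces in N, time in s.
With the tool pointing down it reaches from about 0.4 to 0.85 m from the base axis. Payload 4.5 kg.
Tool frame: the origin (TCP) lies between the finger pads; the fingertips stand 19 mm ahead of it and the grasp point (between the pads) is the TCP (r.tips_ahead is the distance from the TCP to the fingertips, in m); z points along the fingers, y is the line along which they close (so a half turn about z gives the same grasp; the last joint's range is limited). The gripper opens to 88 mm and grips with 3 to 60 N. Pads are 18 mm wide; open, the fingers measure 123 mm over their backs; the gripper's body (75 mm by 187 mm) begins 45 mm behind the grasp point.
Start: joints at [1.315, 0.689, -0.195, 1.565, 0.157, 0.902, -0.215], TCP at [0.179, -0.599, 0.258] pointing down, gripper open.
Joint ranges: [-3.01, 3.01], [-0.46, 2.08], [-1.47, 1.51], [0.13, 2.56], [-1, 4.14], [0.04, 2.09], [-2.66, 2.66]. Speed limits (rad/s): [2.57, 2.57, 3.14, 3.14, 3.14, 3.14, 3.14].

INTERFACE

Orientations are given as a unit quaternion [x, y, z, w].
In Python, from plant import r, cams, models gives the robot as it stands. The module is installed in compiled form; this text tells all that it offers.
- The arm moves only by the tool jog_arm, never from a script. Its arguments are lists of equal length, an entry for each row: "turn": the turn, a rotation vector about the tool's x, y, z in rad, a list of three; "translation": the shift along the tool's x, y, z in m, a list of three; "grip": the closure, from 0 (fully open) to 1 (shut). In form: {"turn": [[ax, ay, az], ...], "translation": [[tx, ty, tz], ...], "grip": [grip, ...]}. A call has 1 to 20 rows; each row is the pose to reach, as a shift and turn from the pose commanded when the call began, along the tool's axes at that moment; what a row does not reach only later rows make up. A row lasts 1/8 s, in which the tool goes at most 62.5 mm and 10.7 degrees, less where a joint would pass 70% of its speed; a pose out of reach is approached as far as the arm can. A call with a gripper value outside its range is refused whole. The fingers move at their own pace and stop on an object; "force" is the grip in N (left out, the last holds). Time passes only in rows, so rows that repeat a pose let the fingers close. It gives the time, the measured TCP pose, the force, the opening and the grip force at its end, in the units of the state.
- r.get_state(): the state, without advancing time (a new reading comes with each control period).
- cams.snapshot(name): name is "side" or "top"; returns the picture (420x560x3 uint8, red, green, blue); there is no depth.
- cams.camera_params(name): a dict with "fx", "fy", "cx", "cy" (pixels), "k1" (the pictures are not rectified: a ray, as slopes to the right and down, at radius r is drawn at 1 + k1 r^2 times it, then the intrinsics apply), "eye" and "orientation" of the camera in the world. Camera axes: x right, y up, looking along -z (the intrinsics and any distortion apply to the point x, -y, -z); pixel columns grow to the right and rows downward; lengths in m; the calibration is good to about 2 mm. A picture is of the moment at which its call begins. camera_params takes no time and is no camera call.
- r.finish_job(): hands the job in; it is judged then, once.
Trained networks look in the newest picture that a camera, given by its name, has taken for a name from the list of things; names that differ only in an ending like _2 or _b are one class to them, and where a whole thing is asked for, a point or a joint stands for the part that bears it (a point fixed in the world has none). Each returns a list of dicts, best first, with "p" (0 to 1); they miss things now and then, are a little off and sometimes report something else, mostly with a low value. They report only what shows in the picture. A call takes as long as a camera call.
- models.find_in(camera, name): "position" ([x, y, z] in m, in world coordinates, good to about 4 mm: the middle of the surface that is visible of it).
- models.masks_of(camera, name): "pixels" (420x560 bool, what is visible of it).
- models.place_of(camera, name): "position" ([x, y, z] in m, in world coordinates, good to about 4 mm: a listed point, or the origin of a listed thing).
The state is a dict: "clock": time; "q": joint angles; "qd": joint speeds; "joint_torque": joint torques, N m; "tool_pos": TCP position; "eef_rot": TCP orientation; "contact_force": force on the tool from outside, world axes, zero at the start; "moment": the same for the moment, N m; "opening": opening from 0.0 (shut) to 1.0 (fully open); "finger_force": force on a finger pad.
Only numpy, scipy, OpenCV 4.12 (cv2) and the standard library are available. Lean on these libraries where they do the work, as an engineer would, in place of code of your own. Each camera call takes 0.05 s, during which the arm holds its last target. There are 200 camera calls.

## Working session

There is one attempt and no reset: what is moved stays moved. The work goes in short steps, Python scripts to look and compute and a tool call to move; the robot and the scene stay as the last step left them, time stands still between calls to the robot, and variables do not carry over. Pictures are saved under pics/ and viewed, at most 10 in all, crops included, and the job is handed in when it is done.

Besides the shell and the picture viewer there is one more tool, called after "Emit:" as name(argument=value, ...) on one line, values as JSON. jog_arm: Moves the arm, as the interface text tells. Its arguments: {"type":"object","properties":{"turn":{"type":"array"},"translation":{"type":"array"},"grip":{"type":"array"},"force":{"type":"number"}},"required":["turn","translation","grip"]}

```bash
mkdir -p pics; python3 - <<'E'
from plant import r,cams,models
import cv2,numpy as np
for c in("top","side"):
    im=cams.snapshot(c); cv2.imwrite(f"pics/{c}0.png",im[:,:,::-1])
    for n in("dial_center","lock_tip","fixture","wheel_a","wheel_b","wheel_c"):
        print(c,n,[(np.round(d["position"],3).tolist(),round(d["p"],2)) for d in models.place_of(c,n)][:3])
s=r.get_state();print({k:np.round(v,3).tolist() for k,v in s.items()})
for c in("top","side"):print(cams.camera_params(c))
E
```

```text
top dial_center [([0.557, -0.063, 0.063], 0.83)]
top lock_tip [([0.583, 0.092, 0.095], 0.88)]
top fixture [([0.562, -0.058, 0.0], 0.92), ([0.664, -0.011, 0.032], 0.18)]
top wheel_a [([0.551, 0.033, 0.012], 0.87), ([0.583, 0.09, 0.096], 0.74), ([0.664, -0.007, 0.031], 0.65)]
top wheel_b [([0.551, 0.033, 0.012], 0.87), ([0.583, 0.09, 0.096], 0.74), ([0.664, -0.007, 0.031], 0.65)]
top wheel_c [([0.551, 0.033, 0.012], 0.87), ([0.583, 0.09, 0.096], 0.74), ([0.664, -0.007, 0.031], 0.65)]
side dial_center [([0.562, -0.063, 0.067], 0.92)]
side lock_tip [([0.588, 0.097, 0.093], 0.63)]
side fixture [([0.559, -0.062, -0.003], 0.56)]
side wheel_a [([0.666, -0.014, 0.013], 0.77), ([0.55, 0.031, 0.014], 0.58)]
side wheel_b [([0.666, -0.014, 0.013], 0.77), ([0.55, 0.031, 0.014], 0.58)]
side wheel_c [([0.666, -0.014, 0.013], 0.77), ([0.55, 0.031, 0.014], 0.58)]
{'clock': 0.7, 'q': [1.315, 0.689, -0.195, 1.565, 0.157, 0.903, -0.215], 'qd': [-0.0, -0.0, 0.001, -0.001, 0.002, -0.0, 0.001], 'joint_torque': [-0.001, -52.737, -1.267, -15.372, -0.052, -0.001, 0.0], 'tool_pos': [0.179, -0.599, 0.258], 'eef_rot': [0.99, 0.144, 0.0, 0.0], 'contact_force': [-0.591, 0.63, -0.113], 'moment': [-0.017, -0.015, 0.055], 'finger_force': 0.0, 'opening': 0.999}
{'fx': 546.2791878031983, 'fy': 546.2791878031983, 'cx': 285.2891102326818, 'cy': 203.53615480246768, 'k1': -0.09747248943811804, 'eye': array([0.50188071, 0.00890872, 0.88978287]), 'orientation': array([-0.02485833,  0.02566263,  0.70840351, -0.7049028 ])}
{'fx': 481.06802229017643, 'fy': 481.06802229017643, 'cx': 282.6248953317889, 'cy': 203.33775932565638, 'k1': 0.01526488312604982, 'eye': array([ 0.47732961, -0.49776502,  0.44526474]), 'orientation': array([ 0.46466543, -0.04375097, -0.07238284,  0.88143781])}
```

View pics/top0.png

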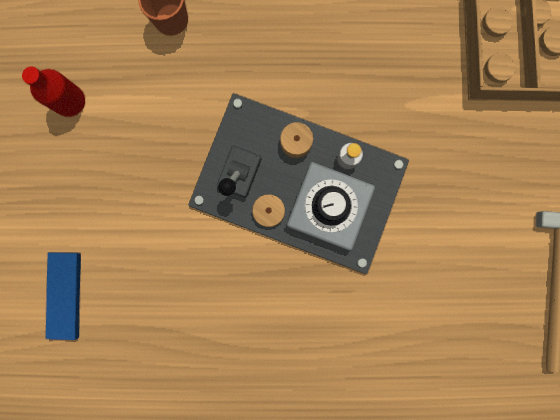

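View pics/side0.png

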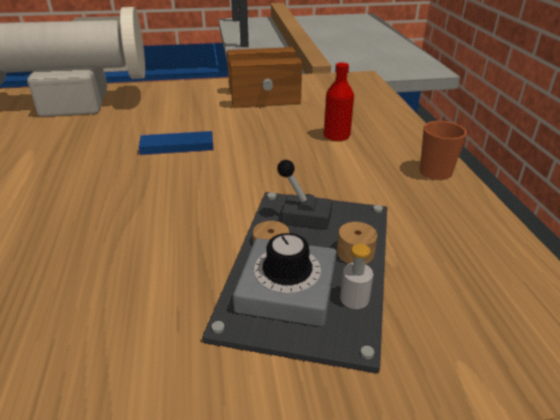

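The top view shows the dial cap at about (332,204), the post at (352,152), the lever ball at (227,187), and wheels at (269,211) and (297,139). Plate bolts are at (237,103), (399,164), (363,263) and (199,200). The networks agree with this. I'll refine the dial centre and yaw from pixels.

```bash
cat > h.py <<'E'
import numpy as np
from scipy.spatial.transform import Rotation as R
from plant import r,cams,models
def ray(c,px,z):
    p=cams.camera_params(c); d=(np.array(px,float)-[p["cx"],p["cy"]])/[p["fx"],p["fy"]]
    u=d.copy()
    for _ in range(20): u=d/(1+p["k1"]*(u@u))
    v=R.from_quat(p["orientation"]).apply([u[0],-u[1],-1]); e=np.array(p["eye"])
    return e+v*(z-e[2])/v[2]
def intool(target):
    s=r.get_state(); return R.from_quat(s["eef_rot"]).inv().apply(np.array(target)-s["tool_pos"])
E
python3 - <<'E'
from h import *
for n,px,z in(("cap",(332,204),.083),("post",(353,150),.091),("ball",(227,187),.095)): print(n,ray("top",px,z).round(4))
print("capside",ray("side",(288,244),.083).round(4), "ballside",ray("side",(286,168),.095).round(4))
b=[ray("top",p,.014) for p in((237,103),(399,164),(363,263),(199,200))]
print(np.round(b,4)); d=b[0]-b[1]+b[3]-b[2]; print("yaw",np.arctan2(-d[0],d[1]))
print(intool([.56,-.063,.16]))
E
```

```text
cap [ 0.5586 -0.0614  0.083 ]
post [ 0.638  -0.0928  0.091 ]
ball [0.5835 0.093  0.095 ]
capside [ 0.5619 -0.0613  0.083 ] ballside [0.587  0.0952 0.095 ]
[[ 0.7298  0.0859  0.014 ]
 [ 0.628  -0.1772  0.014 ]
 [ 0.4686 -0.1161  0.014 ]
 [ 0.571   0.1468  0.014 ]]
yaw -0.3702388639799758
[ 0.51863624 -0.40467483  0.09773396]
```

Emit:
jog_arm(turn=[[0, 0, 0], [0, 0, 0], [0, 0, 0], [0, 0, 0], [0, 0, 0], [0, 0, 0], [0, 0, 0], [0, 0, 0], [0, 0, 0], [0, 0, 0], [0, 0, 0], [0, 0, 0], [0, 0, 0], [0, 0, 0], [0, 0, 0], [0, 0, 0]], translation=[[0.05, -0.04, 0.0], [0.1, -0.08, 0.0], [0.15, -0.12, 0], [0.2, -0.16, 0], [0.25, -0.2, 0], [0.3, -0.24, 0.02], [0.35, -0.28, 0.04], [0.4, -0.32, 0.06], [0.45, -0.36, 0.08], [0.5, -0.39, 0.098], [0.5186, -0.404, 0.098], [0.5186, -0.404, 0.098], [0.5186, -0.404, 0.098], [0.5186, -0.404, 0.098], [0.5186, -0.404, 0.098], [0.5186, -0.404, 0.098]], grip=[0, 0, 0, 0, 0, 0, 0, 0, 0, 0, 0, 0, 0, 0, 0, 0], force=30)

```text
clock: 2.7
tool_pos: [0.5599, -0.0643, 0.16]
eef_rot: [0.99, 0.144, 0.0, 0.0]
contact_force: [0.3, 0.1, 0.1]
opening: 1.004
finger_force: 0.0
```

Emit:
jog_arm(turn=[[0, 0, 0], [0, 0, 0], [0, 0, 0], [0, 0, 0], [0, 0, 0]], translation=[[0.001, -0.002, 0.03], [0.001, -0.002, 0.06], [0.001, -0.002, 0.075], [0.001, -0.002, 0.086], [0.001, -0.002, 0.086]], grip=[0, 0, 0, 0, 0])

```text
clock: 3.32
tool_pos: [0.5604, -0.0615, 0.0735]
eef_rot: [0.99, 0.144, -0.0, 0.0]
contact_force: [-0.5, -0.4, -0.3]
opening: 0.992
finger_force: 0.0
```

Emit:
jog_arm(turn=[[0, 0, 0], [0, 0, 0], [0, 0, 0], [0, 0, 0], [0, 0, 0], [0, 0, 0], [0, 0, 0], [0, 0, 0]], translation=[[0, 0, 0], [0, 0, 0], [0, 0, 0], [0, 0, 0], [0, 0, 0], [0, 0, 0], [0, 0, 0], [0, 0, 0]], grip=[0.3, 0.35, 0.5, 0.5, 0.5, 0.5, 0.5, 0.5], force=30)

```text
clock: 4.32
tool_pos: [0.5612, -0.0629, 0.074]
eef_rot: [0.99, 0.144, 0.001, 0.001]
contact_force: [1.5, -4.8, 2.2]
opening: 0.562
finger_force: 30.0
```

```bash
python3 -c "
from h import *
s=r.get_state();print({k:np.round(s[k],4).tolist() for k in('clock','q','tool_pos','contact_force','moment','opening','finger_force')})"
```

```text
{'clock': 4.325, 'q': [0.0592, 0.8871, -0.0516, 1.8804, 0.114, 0.3755, -1.3618], 'tool_pos': [0.5612, -0.0629, 0.074], 'contact_force': [1.5119, -4.7619, 2.1642], 'moment': [-0.9701, -0.2509, -0.0396], 'opening': 0.5619, 'finger_force': 30.0028}
```

Emit:
jog_arm(turn=[[0, 0, -0.105], [0, 0, -0.21], [0, 0, -0.315], [0, 0, -0.42], [0, 0, -0.52], [0, 0, -0.62], [0, 0, -0.7], [0, 0, -0.735], [0, 0, -0.735], [0, 0, -0.735]], translation=[[0.0005, 0.0015, 0], [0.0005, 0.0015, 0], [0.0005, 0.0015, 0], [0.0005, 0.0015, 0], [0.0005, 0.0015, 0], [0.0005, 0.0015, 0], [0.0005, 0.0015, 0], [0.0005, 0.0015, 0], [0.0005, 0.0015, 0], [0.0005, 0.0015, 0]], grip=[0.5, 0.5, 0.5, 0.5, 0.5, 0.5, 0.5, 0.5, 0.5, 0.5])

```text
clock: 5.58
tool_pos: [0.5606, -0.0621, 0.074]
eef_rot: [0.871, 0.491, -0.001, -0.0]
contact_force: [-1.9, -0.5, 5.5]
opening: 0.562
finger_force: 30.0
```

```bash
cat >> h.py <<'E'
def st():
    s=r.get_state();R_=R.from_quat(s["eef_rot"]).as_matrix()
    print({k:np.round(s[k],4).tolist() for k in('clock','tool_pos','contact_force','moment','opening','finger_force')},"q7",round(s['q'][6],3),"yaw deg",round(float(np.degrees(np.arctan2(R_[1,0],R_[0,0]))),2),"tilt",R_[:,2].round(3).tolist())
E
python3 -c "from h import *;st()"
```

```text
{'clock': 5.575, 'tool_pos': [0.5606, -0.0621, 0.074], 'contact_force': [-1.9421, -0.4821, 5.5083], 'moment': [-0.2524, 0.3385, 0.1508], 'opening': 0.5618, 'finger_force': 30.001} q7 -0.913 yaw deg 58.77 tilt [-0.002, 0.0, -1.0]
```

Emit:
jog_arm(turn=[[0, 0, -0.035], [0, 0, -0.07], [0, 0, -0.07]], translation=[[0, 0, 0], [0, 0, 0], [0, 0, 0]], grip=[0.5, 0.5, 0.5])

```text
clock: 5.95
tool_pos: [0.5605, -0.062, 0.074]
eef_rot: [0.854, 0.521, -0.001, -0.001]
contact_force: [-1.7, -0.9, 5.7]
opening: 0.561
finger_force: 30.0
```

```bash
python3 -c "from h import *;st()"
```

```text
{'clock': 5.95, 'tool_pos': [0.5605, -0.062, 0.074], 'contact_force': [-1.6664, -0.9268, 5.6565], 'moment': [-0.188, 0.2749, -0.0205], 'opening': 0.5607, 'finger_force': 30.0021} q7 -0.869 yaw deg 62.79 tilt [-0.002, 0.0, -1.0]
```

Emit:
jog_arm(turn=[[0, 0, 0], [0, 0, 0], [0, 0, -0.035], [0, 0, -0.07], [0, 0, -0.1], [0, 0, -0.1]], translation=[[0, 0, 0], [0, 0, 0], [0, 0, 0], [0, 0, 0], [0, 0, 0], [0, 0, 0]], grip=[0.5, 0.5, 0.5, 0.5, 0.5, 0.5], force=50)

```text
clock: 6.7
tool_pos: [0.5603, -0.062, 0.074]
eef_rot: [0.826, 0.563, -0.001, -0.001]
contact_force: [-2.6, -0.3, 6.6]
opening: 0.557
finger_force: 50.0
```

```bash
python3 -c "from h import *;st()"
```

```text
{'clock': 6.7, 'tool_pos': [0.5603, -0.062, 0.074], 'contact_force': [-2.5551, -0.3491, 6.5769], 'moment': [-0.2123, 0.4087, 0.2719], 'opening': 0.5571, 'finger_force': 50.0007} q7 -0.804 yaw deg 68.57 tilt [-0.002, 0.0, -1.0]
```

```bash
python3 - <<'E'
from h import *
import cv2
a=cams.snapshot("top")[130:270,260:410]; b=cams.snapshot("side")[190:340,200:400]
a=cv2.resize(a,(400,373),interpolation=cv2.INTER_CUBIC);b=cv2.resize(b,(400,300),interpolation=cv2.INTER_CUBIC)
o=np.zeros((373,800,3),np.uint8);o[:,:400]=a;o[:300,400:]=b
cv2.imwrite("pics/t1.png",o[:,:,::-1])
E
```

```text
(no output)
```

View pics/t1.png

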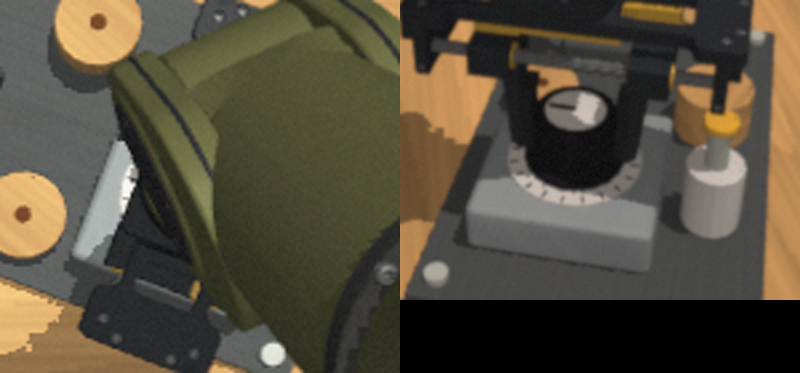

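The side view shows the cap and pointer with the gripper on, so I can read the dial angle directly. I'll rectify the cap plane and measure it.

```bash
cat >> h.py <<'E'
import cv2
def proj(c,P):
    p=cams.camera_params(c); v=R.from_quat(p["orientation"]).inv().apply(P-np.array(p["eye"]))
    u=np.c_[v[:,0]/-v[:,2],-v[:,1]/-v[:,2]]; u=u*(1+p["k1"]*(u**2).sum(1))[:,None]
    return u*[p["fx"],p["fy"]]+[p["cx"],p["cy"]]
def rect(c,im,cen,z=.083,h=.03,n=240):
    g=np.linspace(-h,h,n); X,Y=np.meshgrid(g,-g)   # right=+x, up=+y (world, from above)
    uv=proj(c,np.c_[X.ravel()+cen[0],Y.ravel()+cen[1],np.full(X.size,z)]).astype(np.float32).reshape(n,n,2)
    return cv2.remap(im,uv[...,0],uv[...,1],cv2.INTER_CUBIC)
E
python3 - <<'E'
from h import *
i0=cv2.imread("pics/side0.png")
o=[rect("top",cv2.imread("pics/top0.png"),(.5586,-.0614)),rect("side",i0,(.5619,-.0613)),rect("side",cams.snapshot("side")[:,:,::-1],(.5619,-.0613))]
cv2.imwrite("pics/r1.png",np.hstack(o))
E
```

```text
(no output)
```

View pics/r1.png

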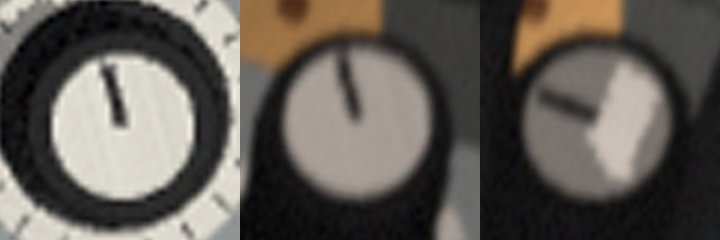

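Emit:
jog_arm(turn=[[0, 0, -0.035], [0, 0, -0.035], [0, 0, -0.035]], translation=[[0, 0, 0], [0, 0, 0], [0, 0, 0]], grip=[0.5, 0.5, 0.5])

```text
clock: 7.22
tool_pos: [0.5603, -0.062, 0.074]
eef_rot: [0.817, 0.577, -0.001, -0.001]
contact_force: [-3.4, 0.1, 5.4]
opening: 0.558
finger_force: 50.0
```

```bash
python3 -c "from h import *;st()"
```

```text
{'clock': 7.225, 'tool_pos': [0.5603, -0.062, 0.074], 'contact_force': [-3.3599, 0.066, 5.4403], 'moment': [-0.1583, 0.4285, 0.0219], 'opening': 0.5583, 'finger_force': 50.0032} q7 -0.782 yaw deg 70.51 tilt [-0.002, 0.0, -1.0]
```

Emit:
jog_arm(turn=[[0, 0, -0.035], [0, 0, -0.07], [0, 0, -0.07], [0, 0, -0.07]], translation=[[0, 0, 0], [0, 0, 0], [0, 0, 0], [0, 0, 0]], grip=[0.5, 0.5, 0.5, 0.5])

```text
clock: 7.72
tool_pos: [0.5602, -0.0618, 0.074]
eef_rot: [0.796, 0.605, -0.001, -0.001]
contact_force: [-4.5, -0.2, 6.3]
opening: 0.555
finger_force: 50.0
```

```bash
python3 -c "from h import *;st()"
```

```text
{'clock': 7.725, 'tool_pos': [0.5602, -0.0618, 0.074], 'contact_force': [-4.4677, -0.1545, 6.2828], 'moment': [-0.0338, 0.4036, -0.3755], 'opening': 0.5549, 'finger_force': 50.0026} q7 -0.737 yaw deg 74.44 tilt [-0.002, 0.001, -1.0]
```

Emit:
jog_arm(turn=[[0, 0, -0.035], [0, 0, -0.035], [0, 0, -0.035]], translation=[[0, 0, 0], [0, 0, 0], [0, 0, 0]], grip=[0.5, 0.5, 0.5])

```text
clock: 8.1
tool_pos: [0.5601, -0.062, 0.074]
eef_rot: [0.786, 0.618, -0.001, -0.001]
contact_force: [-3.8, -0.2, 5.3]
opening: 0.557
finger_force: 50.0
```

```bash
python3 -c "from h import *;st()"
```

```text
{'clock': 8.1, 'tool_pos': [0.5601, -0.062, 0.074], 'contact_force': [-3.8187, -0.2144, 5.2584], 'moment': [-0.0582, 0.4184, -0.789], 'opening': 0.557, 'finger_force': 50.0045} q7 -0.715 yaw deg 76.32 tilt [-0.003, 0.001, -1.0]
```

Emit:
jog_arm(turn=[[0, 0, 0.05], [0, 0, 0.1], [0, 0, 0.1], [0, 0, 0.1], [0, 0, 0.1], [0, 0, 0.1], [0, 0, 0.1]], translation=[[0, 0, 0], [0, 0, 0], [0, 0, 0], [0, 0, 0], [0, 0, 0], [0, 0, 0], [0, 0, 0]], grip=[0.5, 0.5, 0.5, 0.2, 0.2, 0.2, 0.2])

```text
clock: 8.98
tool_pos: [0.5614, -0.0626, 0.0736]
eef_rot: [0.815, 0.579, 0.0, -0.0]
contact_force: [-1.0, 0.4, -0.6]
opening: 0.802
finger_force: 0.0
```

```bash
python3 -c "
from h import *
st()
im=cams.snapshot('side')[:,:,::-1]; cv2.imwrite('pics/side_zero.png',im)
cv2.imwrite('pics/r2.png',np.hstack([rect('side',cv2.imread('pics/side0.png'),(.5619,-.0613)),rect('side',im,(.5619,-.0613))]))"
```

```text
{'clock': 8.975, 'tool_pos': [0.5614, -0.0626, 0.0736], 'contact_force': [-0.9853, 0.4303, -0.5838], 'moment': [-0.0457, -0.0446, -0.0108], 'opening': 0.802, 'finger_force': 0.0} q7 -0.779 yaw deg 70.75 tilt [-0.0, 0.0, -1.0]
```

View pics/r2.png

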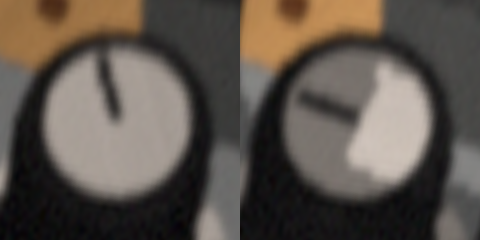

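Emit:
jog_arm(turn=[[0, 0, -0.15], [0, 0, -0.3], [0, 0, -0.45], [0, 0, -0.6], [0, 0, -0.75], [0, 0, -0.9], [0, 0, -0.9], [0, 0, -0.9], [0, 0, -0.9], [0, 0, -0.9], [0, 0, -0.9], [0, 0, -0.9]], translation=[[0, -0.001, 0], [0, -0.001, 0], [0, -0.001, 0], [0, -0.001, 0], [0, -0.001, 0], [0, -0.001, 0], [0, -0.001, 0], [0, -0.001, 0], [0, -0.001, 0], [0, -0.001, 0], [0, -0.001, 0], [0, -0.001, 0]], grip=[0, 0, 0, 0, 0, 0, 0, 0.5, 0.5, 0.5, 0.5, 0.5], force=50)

```text
clock: 10.52
tool_pos: [0.5594, -0.063, 0.0736]
eef_rot: [0.483, 0.876, -0.001, -0.001]
contact_force: [-3.6, -0.3, 2.8]
opening: 0.554
finger_force: 50.0
```

```bash
python3 -c "from h import *;st()"
```

```text
{'clock': 10.525, 'tool_pos': [0.5594, -0.063, 0.0736], 'contact_force': [-3.5538, -0.3058, 2.8025], 'moment': [-0.3009, 0.6178, -0.0276], 'opening': 0.5537, 'finger_force': 49.9924} q7 -0.153 yaw deg 122.27 tilt [-0.002, -0.001, -1.0]
```

Emit:
jog_arm(turn=[[0, 0, 0.105], [0, 0, 0.21], [0, 0, 0.315], [0, 0, 0.42], [0, 0, 0.525], [0, 0, 0.63], [0, 0, 0.735], [0, 0, 0.84], [0, 0, 0.945], [0, 0, 1.05], [0, 0, 1.155], [0, 0, 1.26], [0, 0, 1.365], [0, 0, 1.47], [0, 0, 1.575], [0, 0, 1.68], [0, 0, 1.785], [0, 0, 1.86], [0, 0, 1.885], [0, 0, 1.885]], translation=[[0, 0, 0], [0, 0, 0], [0, 0, 0], [0, 0, 0], [0, 0, 0], [0, 0, 0], [0, 0, 0], [0, 0, 0], [0, 0, 0], [0, 0, 0], [0, 0, 0], [0, 0, 0], [0, 0, 0], [0, 0, 0], [0, 0, 0], [0, 0, 0], [0, 0, 0], [0, 0, 0], [0, 0, 0], [0, 0, 0]], grip=[0.5, 0.5, 0.5, 0.5, 0.5, 0.5, 0.5, 0.5, 0.5, 0.5, 0.5, 0.5, 0.5, 0.5, 0.5, 0.5, 0.5, 0.5, 0.5, 0.5])

```text
clock: 13.02
tool_pos: [0.5601, -0.0633, 0.0737]
eef_rot: [0.992, 0.125, -0.0, 0.001]
contact_force: [-2.1, -3.5, 0.5]
opening: 0.557
finger_force: 50.0
```

```bash
python3 -c "
from h import *
st()
im=cams.snapshot('side')[:,:,::-1]; cv2.imwrite('pics/side_six.png',im)
cv2.imwrite('pics/r3.png',np.hstack([rect('side',cv2.imread('pics/side_zero.png'),(.5619,-.0613)),rect('side',im,(.5619,-.0613))]))"
```

```text
{'clock': 13.025, 'tool_pos': [0.5601, -0.0633, 0.0737], 'contact_force': [-2.0558, -3.4858, 0.4558], 'moment': [-0.5038, 0.4662, -0.0096], 'opening': 0.5568, 'finger_force': 49.9939} q7 -1.396 yaw deg 14.32 tilt [-0.001, -0.001, -1.0]
```

View pics/r3.png

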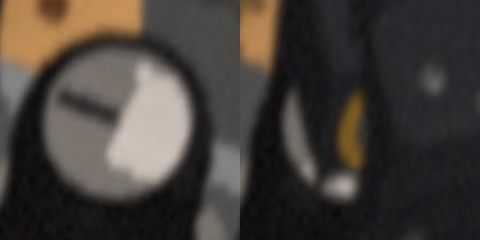

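The gripper hides the pointer, but the moment of about 0 fits resting in a click. I'll release, rise and check.

Emit:
jog_arm(turn=[[0, 0, 0], [0, 0, 0], [0, 0, 0], [0, 0, 0], [0, 0, 0], [0, 0, 0], [0, 0, 0], [0, 0, 0]], translation=[[0, 0, 0], [0, 0, 0], [0, 0, 0], [0, 0, 0], [0, 0, -0.05], [0, 0, -0.1], [0, 0, -0.13], [0, 0, -0.13]], grip=[0, 0, 0, 0, 0, 0, 0, 0])

```text
clock: 14.08
tool_pos: [0.5621, -0.0624, 0.206]
eef_rot: [0.992, 0.125, 0.003, 0.0]
contact_force: [-0.3, 0.4, 0.0]
opening: 0.998
finger_force: 0.0
```

```bash
python3 -c "
from h import *
st()
im=cams.snapshot('side')[:,:,::-1]; cv2.imwrite('pics/side_six.png',im)
cv2.imwrite('pics/r4.png',np.hstack([rect('side',cv2.imread('pics/side_zero.png'),(.5619,-.0613)),rect('side',im,(.5619,-.0613))]))"
```

```text
{'clock': 14.075, 'tool_pos': [0.5621, -0.0624, 0.206], 'contact_force': [-0.3099, 0.4268, 0.0459], 'moment': [-0.0321, 0.0521, 0.0236], 'opening': 0.9983, 'finger_force': 0.0} q7 -1.373 yaw deg 14.31 tilt [0.005, -0.0, -1.0]
```

View pics/r4.png

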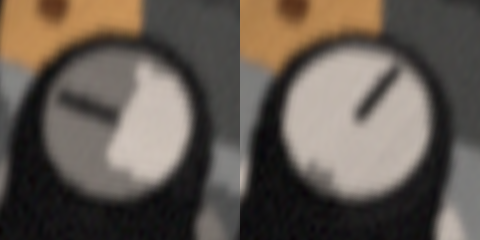

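Right half: the pointer is at about 50°, against 157° at zero, so it moved 107° clockwise, which is six clicks. Next is the lever: closed fingers go beside the ball on the fixture's -x side.

Emit:
jog_arm(turn=[[0, 0, 0.15], [0, 0, 0.3], [0, 0, 0.45], [0, 0, 0.6], [0, 0, 0.617], [0, 0, 0.617], [0, 0, 0.617], [0, 0, 0.617], [0, 0, 0.617]], translation=[[0.007, -0.042, 0], [0.014, -0.084, 0], [0.021, -0.126, 0], [0.029, -0.169, 0], [0.029, -0.169, 0.0], [0.029, -0.169, 0.04], [0.029, -0.169, 0.08], [0.029, -0.169, 0.102], [0.029, -0.169, 0.102]], grip=[0.5, 1, 1, 1, 1, 1, 1, 1, 1], force=10)

```text
clock: 15.25
tool_pos: [0.545, 0.1068, 0.0993]
eef_rot: [0.983, -0.183, -0.002, 0.002]
contact_force: [0.8, 0.6, -0.3]
opening: 0.01
finger_force: 0.0
```

```bash
python3 -c "
from h import *
st()
cv2.imwrite('pics/s5.png',cams.snapshot('side')[:,:,::-1])
print([(np.round(d['position'],3),d['p']) for d in models.place_of('side','lock_tip')])"
```

```text
{'clock': 15.25, 'tool_pos': [0.545, 0.1068, 0.0993], 'contact_force': [0.8377, 0.5511, -0.3287], 'moment': [-0.0034, -0.0255, 0.0369], 'opening': 0.0105, 'finger_force': 0.0} q7 -2.054 yaw deg -21.07 tilt [-0.005, -0.002, -1.0]
[(array([0.585, 0.096, 0.09 ]), 0.69)]
```

View pics/s5.png

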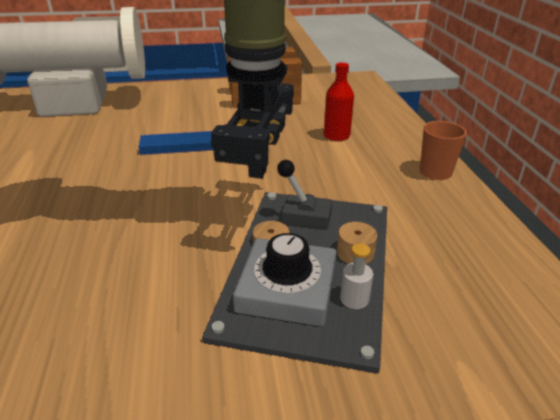

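Closed fingers at (258,170) sit just left of the ball at (286,168). I'll push along tool x.

Emit:
jog_arm(turn=[[0, 0, 0], [0, 0, 0], [0, 0, 0], [0, 0, 0], [0, 0, 0], [0, 0, 0], [0, 0, 0], [0, 0, 0], [0, 0, 0], [0, 0, 0]], translation=[[0.01, 0.001, -0.004], [0.02, 0.002, -0.004], [0.03, 0.003, -0.004], [0.04, 0.003, -0.004], [0.05, 0.003, -0.004], [0.06, 0.003, -0.004], [0.07, 0.003, -0.004], [0.078, 0.003, -0.004], [0.081, 0.003, -0.004], [0.081, 0.003, -0.004]], grip=[1, 1, 1, 1, 1, 1, 1, 1, 1, 1])

```text
clock: 16.6
tool_pos: [0.6217, 0.0765, 0.1057]
eef_rot: [0.983, -0.183, 0.0, 0.0]
contact_force: [-0.5, -0.0, -0.4]
opening: 0.009
finger_force: 0.0
```

```bash
python3 -c "
from h import *
st()
cams.snapshot('side')
print([(np.round(d['position'],3),d['p']) for d in models.place_of('side','lock_tip')])"
```

```text
{'clock': 16.6, 'tool_pos': [0.6217, 0.0765, 0.1057], 'contact_force': [-0.4528, -0.0158, -0.4316], 'moment': [0.014, 0.0077, 0.0061], 'opening': 0.0086, 'finger_force': 0.0004} q7 -2.007 yaw deg -21.05 tilt [0.001, -0.0, -1.0]
[(array([0.645, 0.074, 0.092]), 0.91)]
```

Emit:
jog_arm(turn=[[0, 0, 0], [0, 0, 0], [0, 0, 0], [0, 0, 0]], translation=[[0.003, 0, 0], [0.006, 0, 0], [0.007, 0, 0], [0.007, 0, 0]], grip=[1, 1, 1, 1])

```text
clock: 17.2
tool_pos: [0.626, 0.075, 0.1055]
eef_rot: [0.983, -0.182, -0.002, -0.0]
contact_force: [-4.9, 1.7, 2.3]
opening: 0.006
finger_force: 2.6
```

The force rose to 5 N exactly at the predicted end of travel, so the lever is fully over. Backing off and verifying.

Emit:
jog_arm(turn=[[0, 0, 0], [0, 0, 0], [0, 0, 0], [0, 0, 0], [0, 0, 0], [0, 0, 0], [0, 0, 0]], translation=[[-0.02, 0, 0], [-0.05, 0, 0], [-0.08, 0, 0], [-0.08, 0, -0.06], [-0.08, 0, -0.12], [-0.08, 0, -0.15], [-0.08, 0, -0.15]], grip=[1, 1, 1, 1, 1, 1, 1])

```text
clock: 18.08
tool_pos: [0.5556, 0.1028, 0.2586]
eef_rot: [0.983, -0.183, 0.004, -0.001]
contact_force: [0.4, 0.1, 0.1]
opening: 0.004
finger_force: 0.0
```

```bash
python3 -c "
from h import *
st()
im=cams.snapshot('side')[:,:,::-1]
o=np.zeros((420,800,3),np.uint8);o[:,:560]=im;o[:240,560:]=rect('side',im,(.5619,-.0613))
cv2.imwrite('pics/end.png',o)
for n in('lock_tip','wheel_a'):print([(np.round(d['position'],3),round(d['p'],2)) for d in models.place_of('side',n)])"
```

```text
{'clock': 18.075, 'tool_pos': [0.5556, 0.1028, 0.2586], 'contact_force': [0.3859, 0.0557, 0.0905], 'moment': [0.0679, -0.0147, -0.0271], 'opening': 0.0041, 'finger_force': 0.0} q7 -2.077 yaw deg -21.07 tilt [0.008, 0.001, -1.0]
[(array([0.646, 0.069, 0.092]), 0.82)]
[(array([0.552, 0.031, 0.013]), 0.83), (array([ 0.665, -0.014,  0.013]), 0.77), (array([ 0.669, -0.009,  0.032]), 0.64)]
```

View pics/end.png

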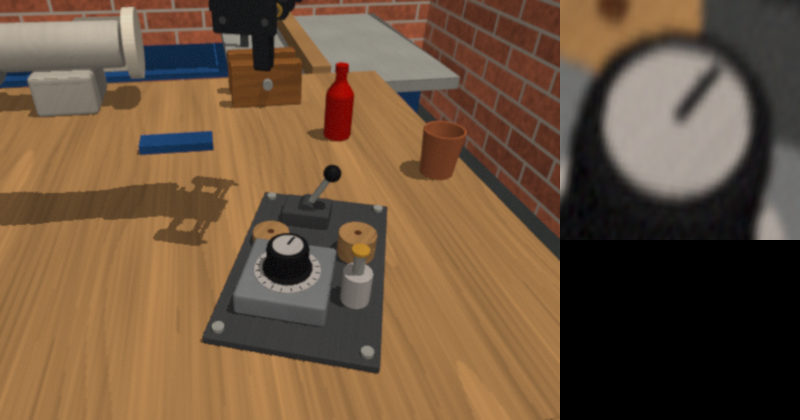

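The lever ball at (332,173) leans to +x, the pointer is unchanged at about 50°, the wheels have not moved, and the gripper is clear. Handing in.

```bash
python3 -c "
from plant import r
print(r.finish_job())"
```

```text
the job is handed in; nothing more can be done
None
```

I handed the job in at about 18 s with the dial wound back to its zero stop and set six clicks clockwise, the lever thrown fully over, and the wheel blanks undisturbed; the hand-in returned no verdict.

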